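# Set a bar to the scribed line in a drill jig and clamp it with the thumbscrew

### The arm

A 7-joint arm with a two-finger parallel gripper is mounted at the origin on a cart in front of the work surface, level with it; the furniture and walls round the work are solid. World frame = base frame: x ahead of the robot, y to its left, z up, the work surface at z = 0. Lengths are in m, angles in rad, forces in N, time in s.
With the tool pointing down it reaches from about 0.4 to 0.85 m from the base axis. Payload 10.4 kg.
Tool frame: the origin (TCP) lies between the finger pads; the fingertips stand 19 mm ahead of it and the grasp point (between the pads) is the TCP; y points along the fingers, z is the direction in which the jaws open and shut, and the axes are right-handed (so a half turn about y gives the same grasp; the last joint's range is limited). The gripper opens to 87 mm and grips with 3 to 60 N. Pads are 19 mm wide; open, the fingers measure 117 mm over their backs; the gripper's body (75 mm by 190 mm) begins 51 mm behind the grasp point.
Start: joints at [1.321, 0.332, -0.065, 1.46, 0.022, 1.35, -0.088], TCP at [0.141, -0.609, 0.242] pointing down, gripper open.
Joint ranges: [-2.6, 2.6], [-0.5, 2.12], [-1.47, 1.34], [0.16, 2.42], [-1.27, 4.41], [0.06, 2.06], [-2.6, 2.6]. Speed limits (rad/s): [2.22, 2.22, 2.79, 2.79, 3.14, 3.14, 3.14].

### API

Orientations are given as a unit quaternion [x, y, z, w].
In Python, from cell import env gives the robot as it stands.
- The arm moves only by the shell command python3 -m crank 'ROWS' [FORCE]. ROWS is JSON, a list that holds one entry, the list of rows, each a list of 5 numbers: the shift along the tool's x, y, z in m, then the turn about the tool's y in degrees, then the closure in counts, from 0 (fully open) to 255 (shut). In form: [[[tx, ty, tz, spin, fingers], ...]]. A call has exactly 8 rows; each row shifts and turns the commanded pose from where the row before left it, along the tool's axes as they then stand; what a row does not reach is not made up. A row lasts 1/8 s, in which the tool goes at most 62.5 mm and 10.7 degrees, less where a joint would pass 70% of its speed; a pose out of reach is approached as far as the arm can. A call with a gripper value outside its range is refused whole. The fingers move at their own pace and stop on an object; FORCE is the grip in N (left out, the last holds). Time passes only in rows, so rows that do not move let the fingers close, or fill a call up. It gives the time, the measured TCP pose, the force and the opening at its end, in the units of the state.
- env.get_obs(): the state, without advancing time (a new reading comes with each control period).
- env.snapshot(name): name is "scene" or "top" or "wrist"; returns (picture, depth): 384x512x3 uint8, red, green, blue; 384x512 float32, m along the optical axis (not along the pixel's ray), 0 where there is no reading.
- env.calibration(name): a dict with "camera_matrix" (3x3 intrinsics, pixels), "dist_coeffs" ([k1, k2, p1, p2, k3] as OpenCV has them; the pictures are not rectified), "eye" and "attitude" of the camera in the world. Camera axes: x right, y down, z forward; pixel columns grow to the right and rows downward; lengths in m; the calibration is good to about 2 mm. A picture is of the moment at which its call begins: read the wrist's pose just before it. calibration takes no time and is no camera call; for the wrist camera it gives the pose at the moment of the call.
- env.finish_job(): hands the job in, once; it reports no verdict.
The state is a dict: "t": time; "q": joint angles; "joint_vel": joint speeds; "joint_efforts": joint torques, N m; "tcp_pos": TCP position; "ee_rot": TCP orientation; "contact_force": force on the tool from outside, world axes, zero at the start; "torque": the same for the moment, N m; "opening": finger opening in m.
Only numpy, scipy, OpenCV 4.12 (cv2) and the standard library are available. Lean on these libraries where they do the work, as an engineer would, in place of code of your own. Each camera call takes 0.05 s, during which the arm holds its last target. There are 200 camera calls.

### The job

Get the solid aluminium bar ready for drilling: lift it out of the wooden stock rack and set it down on the narrow infeed of the steel drill jig with its front end in the mouth of the channel, short of the line. Let go, take it again near its rear end and slide it under the bridge until its front edge is on the scribed line; nothing stops it there. Let go of it, then turn the knurled thumbscrew clockwise until its foot seats firmly on the bar and the resistance rises, stop there without forcing it, and leave the bar clamped on the line, the U-channel still in the rack and everything else undisturbed.

Things in the scene. Friction and masses are not known exactly. Their poses are not given: they have to be found in the camera images.
- bar: solid flat aluminium bar, plain, 140 long (its x) x 30 wide (y) x 12 thick (z), about 0.14 kg, loose; origin at the centre of its underside. Starts flat in one lane of the rack. There only the middle 62 mm of its length can be taken (from above, across the 30 mm width); in the jig only the part that still stands out of the channel's mouth.
- u_channel: aluminium U-channel, open side up, 140 x 30 x 20 high, walls 4 thick, loose; origin at the centre of its underside. Lies in the other lane of the rack; not wanted, stays there.
- rack: wooden stock rack, fixed, 160 (its x) x 128 (y) x 31 high, origin under its centre. Two lanes along x at y = +35 and -35, each 35 wide, floor at z = 22, open above; blocks with lips (to z = 31) beside and behind hold each end of a bar. Between the blocks (x -31 to 31) is only the 8 thick base board: room for fingers beside the bar.
- jig: steel drill jig, fixed; origin under it, x = feed direction, z up. Infeed: tongue 20 wide (y -10 to 10), x -105 to -8, top at z = 16, free beside it but for a low foot with screws (to z = 8, y +-24) at x -102 to -88. Bridge over the channel: x 34 to 74, y +-30, underside z = 34, top z = 42 (screw heads to 45); thumbscrew in it at x = 50, y = 0.
- channel_mouth (a point): on the jig's centre plane at the channel's floor (jig x = 7, z = 16, level with the tongue); axes as the jig's. Channel from here on, 106 long, open at both ends: walls at y = +-16.5, 12 thick, to z = 26. Before it the mouth flares over 15 mm to 47 wide (outer corners at y = +-34). A bar lying in the jig has its top at z = 28, 2 above the walls.
- line (a point): the scribed line: light, 1.2 wide, on two dark strips on top of the channel walls beyond the bridge and on across the channel floor, somewhere at jig x = 82 to 98. The point lies on the line on the jig's centre plane, z = 26; axes as the jig's (x = feed direction). With the bar's front edge on the line the bar's origin is 70 mm behind it.
- screw_head (a point): centre of the knurled head: upright steel cylinder 26 across, 18 high, 69 above the worktop when the foot meets the bar, starting 2.3 to 4.2 higher. Axes turn with the head (black mark on top along x). Clockwise from above screws it down 1.3 mm per rad (1.8 to 3.2 rad to go); running torque about 0.1 N m. Below the head a stem 8 across, then the fixed boss 22 across, up to z = 48.
- foot: round foot of the screw, 15 across, with its spindle; moves straight down, does not turn; origin in its underside, 41 below the head's centre. Starts 2.3 to 4.2 mm above the bar's top face. On the bar the torque rises by 0.4 N m per rad of the screw (0.13 N m is 100 N on the bar). A rise of 0.1 to 0.2 N m is right, 0.28 too much; let go, it springs back a little and holds with 50 to 65 N.
- marker: bystander: white marker pen with a red cap, 128 mm long, loose on the worktop; to be left alone
- battery_9v: bystander: 9 V block battery lying flat, 49 x 27 x 18, loose on the worktop; to be left alone
- big_cap: bystander: upright blue can capacitor, 25 across, 44 high, loose on the worktop; to be left alone
- transformer: bystander: small mains transformer with wires, about 78 x 45 x 38, loose on the worktop; to be left alone
- relay_clear: bystander: relay in a clear case, 28 x 21 x 36, loose on the worktop; to be left alone

How it is judged:
On the way, in this order (a step that is already met when the one before it is completed fails the run):
1. the bar lies flat on the infeed with its front end short of the line (by 15 to 130 mm), in line with the channel within 10 mm, let go (x of bar in the frame of line between -0.2 and -0.085 m and y of bar in the frame of line between -0.01 and 0.01 m and z of bar in the frame of line between -0.012 and -0.008 m and angle between the z axis of bar and the z axis of jig, either way round below 0.06 rad and contact force between the fingers and bar below 0.05 N), for 0.2 s.
2. the bar lies in the channel with its front edge on the scribed line within 2.5 mm, let go (x of bar in the frame of line between -0.0725 and -0.0675 m and y of bar in the frame of line between -0.004 and 0.004 m and z of bar in the frame of line between -0.012 and -0.008 m and angle between the z axis of bar and the z axis of jig, either way round below 0.06 rad and contact force between the fingers and bar below 0.05 N), for 0.2 s.
At the end, for the whole second after the job is handed in: The bar lies flat in the jig's channel, at rest, its front edge on the scribed line within 2.5 mm; the thumbscrew is tight, its foot clamping the bar with more than 30 N; the U-channel is still in the rack (x of bar in the frame of line between -0.0725 and -0.0675 m and y of bar in the frame of line between -0.004 and 0.004 m and z of bar in the frame of line between -0.012 and -0.008 m and angle between the z axis of bar and the z axis of jig, either way round below 0.06 rad and contact force between foot and bar above 30 N and linear speed of bar below 0.005 m/s and height (world z) of u_channel above 0.018 m); the robot touches nothing.
It fails at once if the screw is overtightened (its foot presses on the bar with more than 220 N, which marks the bar) (contact force between foot and bar above 220 N).
It fails at once if the U-channel is moved by more than 20 mm (distance of u_channel from where it was at the start of the episode above 0.02 m).
It fails at once if a bystander is moved by more than 30 mm (distance of any of marker, battery_9v, big_cap, transformer, relay_clear from where it was at the start of the episode above 0.03 m).
It also fails if it takes over 72 s, if anything falls off the work surface, if the arm or the gripper's body presses on something with over 40 N, if the wrist force passes 120 N, or if a joint passes its speed limit or range.

## Working session

There is one attempt and no reset: what is moved stays moved. The work goes in short steps, Python scripts to look and compute and a shell command to move; the robot and the scene stay as the last step left them, time stands still between calls to the robot, and variables do not carry over. Pictures are saved under pics/ and viewed, about 8 in all and at most 12, crops included, and the job is handed in when it is done.

```bash
ls; mkdir -p pics; python3 - <<'E'
from cell import env
import cv2,numpy as np
o=env.get_obs();print({k:np.round(v,3) for k,v in o.items()})
for n in("scene","top","wrist"):
    c=env.calibration(n);print(n,c)
    p,d=env.snapshot(n);np.savez(f'pics/{n}0.npz',p=p,d=d);cv2.imwrite(f'pics/{n}0.png',p[:,:,::-1])
a=cv2.imread('pics/top0.png');b=cv2.imread('pics/scene0.png')
E
```

```text
pics
{'t': np.float64(0.0), 'q': array([ 1.321,  0.333, -0.065,  1.461,  0.022,  1.35 , -0.088]), 'joint_vel': array([ 0.   , -0.   , -0.001, -0.001, -0.001,  0.002, -0.001]), 'joint_efforts': array([-1.0000e-03, -6.2325e+01,  2.5000e-02, -3.8990e+01, -6.1000e-02,
        4.0000e-02,  0.0000e+00]), 'tcp_pos': array([ 0.14 , -0.609,  0.241]), 'ee_rot': array([-0.08 ,  0.703, -0.702,  0.08 ]), 'contact_force': array([-0.44 ,  0.167, -0.426]), 'torque': array([ 0.017, -0.   , -0.017]), 'opening': np.float64(0.087)}
scene {'camera_matrix': array([[493.68863127,   0.        , 267.55730985],
       [  0.        , 493.68863127, 192.52359385],
       [  0.        ,   0.        ,   1.        ]]), 'dist_coeffs': array([-0.09212613,  0.        ,  0.        ,  0.        ,  0.        ]), 'eye': array([-0.39882501,  0.71643493,  0.76731335]), 'attitude': array([-0.4072781 ,  0.77488792, -0.42965464,  0.22151784])}
top {'camera_matrix': array([[452.09555784,   0.        , 255.5028123 ],
       [  0.        , 452.09555784, 192.93947831],
       [  0.        ,   0.        ,   1.        ]]), 'dist_coeffs': array([-0.01034744,  0.        ,  0.        ,  0.        ,  0.        ]), 'eye': array([0.36124869, 0.07927479, 1.35895699]), 'attitude': array([-0.69931575,  0.71308067, -0.02816879,  0.04098733])}
wrist {'camera_matrix': array([[336.28059256,   0.        , 251.32457281],
       [  0.        , 336.28059256, 191.0644229 ],
       [  0.        ,   0.        ,   1.        ]]), 'dist_coeffs': array([-0.08287315,  0.        ,  0.        ,  0.        ,  0.        ]), 'eye': array([ 0.20914618, -0.59399779,  0.38444052]), 'attitude': array([ 0.77607062, -0.61679881, -0.08211093,  0.10262268])}
```

View pics/top0.png

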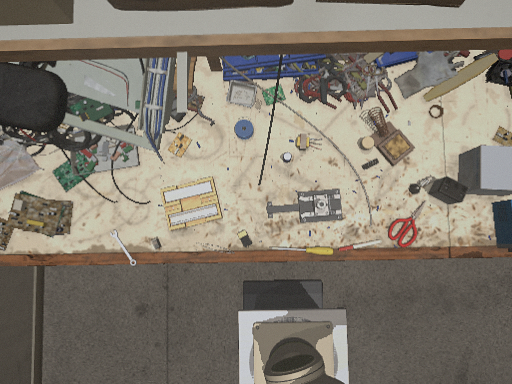

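View pics/scene0.png

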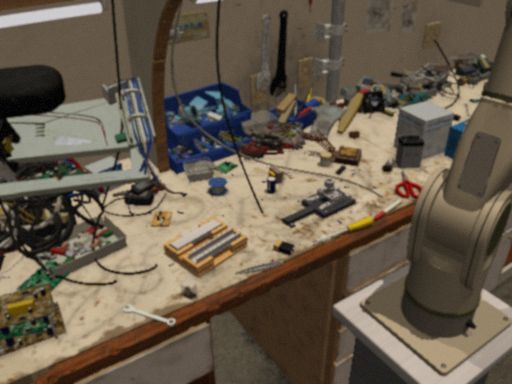

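Top view: the rack is at about (190,203) px and the jig at about (305,206), with its tongue to the left, so it feeds toward -y. I'll enlarge both and get rough positions.

```bash
cat > h.py <<'E'
import numpy as np,cv2
from cell import env
from scipy.spatial.transform import Rotation as R
def ray(c,px):
    u=cv2.undistortPoints(np.array(px,float).reshape(-1,1,2),c["camera_matrix"],c["dist_coeffs"])[:,0]
    return R.from_quat(c["attitude"]).apply(np.c_[u,np.ones(len(u))])
def onz(c,px,z):
    d=ray(c,px);e=np.array(c["eye"]);return e+d*((z-e[2])/d[:,2])[:,None]
def proj(c,P):
    r=R.from_quat(c["attitude"]).inv();X=r.apply(np.atleast_2d(P)-c["eye"])
    return cv2.projectPoints(X.reshape(-1,1,3),np.zeros(3),np.zeros(3),c["camera_matrix"],c["dist_coeffs"])[0][:,0]
def st():
    o=env.get_obs();m=R.from_quat(o["ee_rot"]).as_matrix();print('t',round(float(o["t"]),2),'tcp',np.round(o["tcp_pos"],4),'x',np.round(m[:,0],3),'y',np.round(m[:,1],3),'z',np.round(m[:,2],3),'F',np.round(o["contact_force"],1),'T',np.round(o["torque"],2),'op',round(float(o["opening"]),4),'q7',round(float(o["q"][6]),2));return o
E
python3 - <<'E'
from h import *
st()
p=cv2.imread('pics/top0.png');cv2.imwrite('pics/topc.png',cv2.resize(p[160:260,140:370],None,fx=3.4,fy=3.4,interpolation=cv2.INTER_CUBIC))
c=env.calibration("top")
print(onz(c,[(190,203),(305,206),(268,211),(320,206)],0.03))
w=env.calibration("wrist");o=env.get_obs();m=R.from_quat(o["ee_rot"])
print(m.inv().apply(w["eye"]-o["tcp_pos"]),(m.inv()*R.from_quat(w["attitude"])).as_matrix())
E
```

```text
t 0.15 tcp [ 0.1405 -0.6087  0.241 ] x [-0.974 -0.225  0.   ] y [-0.     0.001 -1.   ] z [ 0.225 -0.974 -0.001] F [ 0.2 -0.  -0.4] T [0.01 0.04 0.  ] op 0.0871 q7 -0.09
[[ 0.46601107  0.29639754  0.03      ]
 [ 0.45038772 -0.04262166  0.03      ]
 [ 0.43782164  0.06641879  0.03      ]
 [ 0.44950995 -0.08661841  0.03      ]]
[-0.07020799 -0.14359608  0.00094922] [[-7.81732390e-04  9.65464102e-01  2.60534942e-01]
 [-3.90636669e-04 -2.60535297e-01  9.65464244e-01]
 [ 9.99999618e-01  6.52960169e-04  5.80814561e-04]]
```

View pics/topc.png

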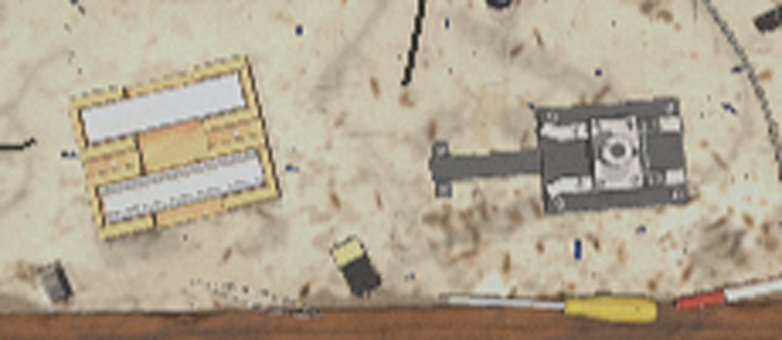

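```bash
python3 -m crank '[[[0,0,0,-10.5,0],[0,0,0,-10.5,0],[0,0,0,-10.5,0],[0,0,0,-10.5,0],[0,0,0,-10.5,0],[0,0,0,-10.5,0],[0,0,0,-10.5,0],[0,0,0,-10.5,0]]]'; python3 -c "
from h import *
o=st();m=R.from_quat(o['ee_rot']);print(m.inv().apply(np.array([.45,0,.24])-o['tcp_pos']))"
```

```text
t: 1.15
tcp_pos: [0.1405, -0.6089, 0.2412]
ee_rot: [-0.531, 0.467, -0.467, 0.531]
contact_force: [0.4, -0.4, -0.8]
opening: 0.0867
t 1.15 tcp [ 0.1405 -0.6089  0.2412] x [ 0.128 -0.992 -0.001] y [-0.     0.001 -1.   ] z [ 0.992  0.128 -0.   ] F [ 0.4 -0.4 -0.8] T [-0.01 -0.1  -0.02] op 0.0867 q7 1.34
[-0.56430149  0.00149753  0.38479449]
```

```bash
python3 -m crank '[[[-0.04,0,0.04,0,0],[-0.05,0,0.035,0,0],[-0.05,0,0.035,0,0],[-0.05,0,0.035,0,0],[-0.05,0,0.035,0,0],[-0.05,0,0.035,0,0],[-0.05,0,0.035,0,0],[-0.05,0,0.035,0,0]]]'; python3 -m crank '[[[-0.05,0,0.035,0,0],[-0.05,0,0.035,0,0],[-0.05,0,0.03,0,0],[-0.03,0,0.005,0,0],[0,0,0,0,0],[0,0,0,0,0],[0,0,0,0,0],[0,0,0,0,0]]]'; python3 - <<'E'
from h import *
st();c=env.calibration("wrist");p,d=env.snapshot("wrist");np.savez('pics/w1.npz',p=p,d=d,**c)
cv2.imwrite('pics/w1.png',p[:,:,::-1])
E
```

```text
t: 2.15
tcp_pos: [0.3764, -0.1853, 0.2416]
ee_rot: [0.53, -0.468, 0.469, -0.529]
contact_force: [0.3, -1.2, -0.2]
opening: 0.0872
t: 3.15
tcp_pos: [0.4582, 0.0034, 0.2415]
ee_rot: [0.529, -0.469, 0.469, -0.529]
contact_force: [1.1, -0.1, -0.7]
opening: 0.0869
t 3.15 tcp [0.4582 0.0034 0.2415] x [ 0.12  -0.993  0.   ] y [ 0. -0. -1.] z [ 0.993  0.12  -0.   ] F [ 1.1 -0.1 -0.7] T [ 0.01 -0.06  0.01] op 0.0869 q7 0.03
```

View pics/w1.png

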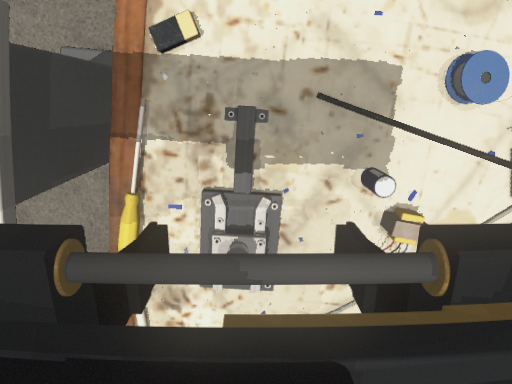

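The fingers hide the lower half of the wrist picture: the tongue is at (245,150) and the bridge at (240,240), partly covered. I'll back off along -tool x for the jig, then look at the rack.

```bash
python3 -m crank '[[[-0.03,0,0,0,0],[-0.045,0,0.0,0,0],[-0.035,0,0.0,0,0],[-0.01,0,0,0,0],[0,0,0,0,0],[0,0,0,0,0],[0,0,0,0,0],[0,0,0,0,0]]]'; python3 - <<'E'
from h import *
st();c=env.calibration("wrist");p,d=env.snapshot("wrist");np.savez('pics/w2.npz',p=p,d=d,**c)
cv2.imwrite('pics/w2.png',cv2.resize(p[:240,110:390,::-1],None,fx=2.5,fy=2.5,interpolation=cv2.INTER_CUBIC))
E
python3 -m crank '[[[-0.05,0,0.01,0,0],[-0.055,0,0.01,0,0],[-0.055,0,0.01,0,0],[-0.05,0,0.01,0,0],[-0.03,0,0,0,0],[-0.01,0,0,0,0],[0,0,0,0,0],[0,0,0,0,0]]]'; python3 - <<'E'
from h import *
st();c=env.calibration("wrist");p,d=env.snapshot("wrist");np.savez('pics/w3.npz',p=p,d=d,**c)
cv2.imwrite('pics/w3.png',cv2.resize(p[:260,80:400,::-1],None,fx=2.3,fy=2.3,interpolation=cv2.INTER_CUBIC))
E
```

```text
t: 4.2
tcp_pos: [0.4438, 0.1227, 0.2415]
ee_rot: [0.529, -0.469, 0.469, -0.529]
contact_force: [0.0, 0.0, -0.4]
opening: 0.0871
t 4.2 tcp [0.4438 0.1227 0.2415] x [ 0.121 -0.993  0.   ] y [-0. -0. -1.] z [ 0.993  0.121 -0.   ] F [ 0.   0.  -0.4] T [ 0.02 -0.14  0.02] op 0.0871 q7 -0.25
t: 5.25
tcp_pos: [0.4538, 0.3748, 0.2416]
ee_rot: [0.529, -0.469, 0.47, -0.529]
contact_force: [-0.4, -0.1, -0.5]
opening: 0.0871
t 5.25 tcp [0.4538 0.3748 0.2416] x [ 0.12  -0.993  0.001] y [ 0.001 -0.001 -1.   ] z [0.993 0.12  0.001] F [-0.4 -0.1 -0.5] T [-0.03 -0.1   0.03] op 0.0871 q7 -0.94
```

View pics/w2.png

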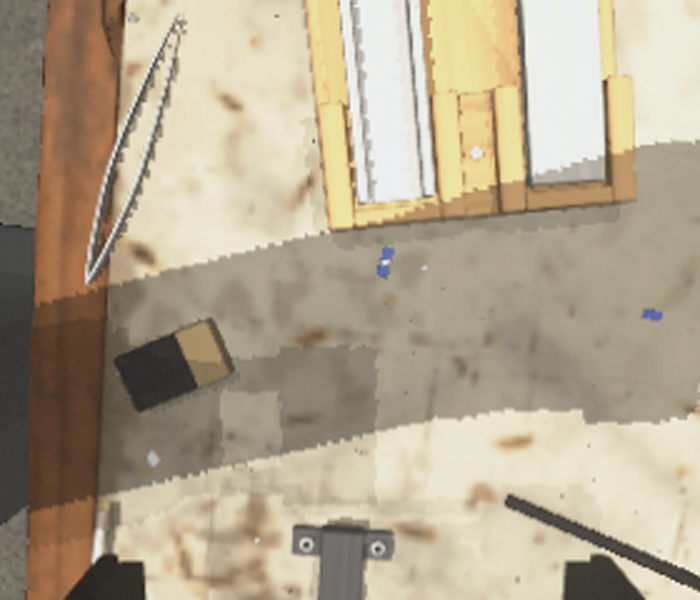

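View pics/w3.png

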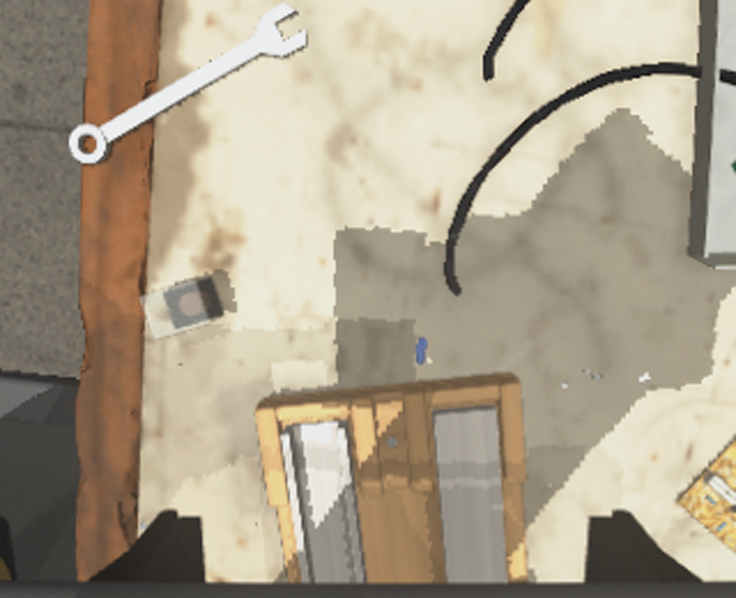

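The bar (flat face) is in the far (+x) lane, on the right at w3 crop (470,490) and w2 crop (563,90). The U-channel is in the near lane. I moved the wrong way for the jig, so I'll view it later on the way there. Now measuring the bar.

```bash
python3 - <<'E'
from h import *
pts=[]
for n,z0 in(('w2',0),('w3',0)):
    f=np.load(f'pics/{n}.npz');c={k:f[k] for k in("camera_matrix","dist_coeffs","eye","attitude")}
    p,d=f['p'],f['d'];hsv=cv2.cvtColor(p,cv2.COLOR_RGB2HSV)
    v,u=np.mgrid[0:384,0:512];rr=ray(c,np.c_[u.ravel(),v.ravel()])
    fz=R.from_quat(c["attitude"]).inv().apply(rr)[:,2]
    P=(c["eye"]+rr*(d.ravel()/fz)[:,None]).reshape(384,512,3)
    m=(hsv[...,1]<50)&(P[...,2]>.027)&(P[...,2]<.040)&(v<250)
    m=cv2.morphologyEx(m.astype(np.uint8),cv2.MORPH_OPEN,np.ones((3,3)))
    k,l,s,ce=cv2.connectedComponentsWithStats(m)
    for i in range(1,k):
        if s[i,4]>300:
            q=np.c_[u[l==i],v[l==i]];W=onz(c,q,.034)
            print(n,s[i],'zmed',np.median(P[...,2][l==i]).round(4),'x',W[:,0].min().round(4),W[:,0].max().round(4),'y',W[:,1].min().round(4),W[:,1].max().round(4), cv2.minAreaRect(W[:,:2].astype(np.float32)*1000))
            if np.mean(W[:,0])>.47: pts.append(W[:,:2])
a=np.vstack(pts).astype(np.float32)*1000
print('all',cv2.minAreaRect(a))
E
```

```text
w2 [ 318    0   34   74 2287] zmed 0.0343 x 0.4867 0.5301 y 0.2279 0.2995 ((508.2810363769531, 264.3981628417969), (31.358612060546875, 69.36629486083984), 12.054908752441406)
w3 [384   0  10 112 456] zmed 0.035 x 0.5672 0.5852 y 0.4515 0.5583 ((576.0145263671875, 504.8815002441406), (4.883770942687988, 107.38455963134766), 8.189373970031738)
w3 [461  30  21  29 329] zmed 0.0294 x 0.6503 0.6718 y 0.5163 0.5458 ((662.3361206054688, 530.0244140625), (30.67656707763672, 17.98577308654785), 67.0053939819336)
w3 [142 122  30  25 530] zmed 0.0346 x 0.335 0.3661 y 0.3857 0.4128 ((350.3684387207031, 399.23626708984375), (29.43583106994629, 21.201156616210938), 22.076004028320312)
w3 [ 268  177   32   73 1934] zmed 0.0345 x 0.4723 0.5183 y 0.2852 0.3709 ((495.5090026855469, 327.06365966796875), (29.88166618347168, 85.03157806396484), 12.188400268554688)
all ((550.4205322265625, 402.215087890625), (357.5273132324219, 108.94795989990234), 64.37191009521484)
```

```bash
python3 -m crank '[[[0,0,0,-5.1,110],[0.03,0.02,0.01,0,110],[0.03,0.04,0.011,0,110],[0.0234,0.04,0.0095,0,110],[0,0.04,0,0,110],[0,0.01,0,0,110],[0,0,0,0,110],[0,0,0,0,110]]]' 25; python3 - <<'E'
from h import *
o=st();m=R.from_quat(o['ee_rot']);print(m.inv().apply(np.array([.5011,.2995,.030])-o['tcp_pos']))
E
```

```text
t: 6.3
tcp_pos: [0.5008, 0.302, 0.0934]
ee_rot: [-0.549, 0.444, -0.445, 0.551]
contact_force: [-0.2, -0.6, -1.2]
opening: 0.0496
t 6.3 tcp [0.5008 0.302  0.0934] x [ 0.21  -0.978 -0.001] y [ 0.002  0.001 -1.   ] z [0.978 0.21  0.002] F [-0.2 -0.6 -1.2] T [-0.01 -0.12  0.06] op 0.0496 q7 -0.8
[ 0.00254617  0.06334896 -0.00035448]
```

```bash
python3 -m crank '[[[0.0015,0.02,0,0,110],[0,0.025,0,0,110],[0,0.017,0,0,110],[0,0,0,0,110],[0,0,0,0,255],[0,0,0,0,255],[0,0,0,0,255],[0,0,0,0,255]]]' 25; python3 -c "
from h import *
st()"
```

```text
t: 7.3
tcp_pos: [0.5007, 0.2998, 0.0296]
ee_rot: [-0.55, 0.444, -0.445, 0.55]
contact_force: [0.7, 1.0, 0.2]
opening: 0.0296
t 7.3 tcp [0.5007 0.2998 0.0296] x [ 0.21  -0.978  0.   ] y [ 0.  0. -1.] z [0.978 0.21  0.   ] F [0.7 1.  0.2] T [ 0.07 -0.26  0.  ] op 0.0296 q7 -0.84
```

```bash
python3 - <<'E'
from h import *
f=np.load('pics/w1.npz');c={k:f[k] for k in("camera_matrix","dist_coeffs","eye","attitude")}
p,d=f['p'],f['d']
v,u=np.mgrid[0:384,0:512];rr=ray(c,np.c_[u.ravel(),v.ravel()])
fz=R.from_quat(c["attitude"]).inv().apply(rr)[:,2]
P=(c["eye"]+rr*(d.ravel()/fz)[:,None]).reshape(384,512,3)
m=(P[...,2]>.012)&(P[...,2]<.030)&(v<222)&(v>90)&(u>190)&(u<300)&(p.max(2)<140)
for r in range(98,222,5):
    w=np.where(m[r])[0]
    if len(w): W=onz(c,[(w[0]-.5,r),(w[-1]+.5,r)],.016);print(r,w[0],w[-1],np.round(W[:,:2]*1000,1).tolist(),np.round(np.median(P[r,w,2])*1000,1))
mm=m&(v<186);q=onz(c,np.c_[u[mm],v[mm]],.016)[:,:2].astype(np.float32)*1000
print(cv2.minAreaRect(q),cv2.boxPoints(cv2.minAreaRect(q)))
cv2.imwrite('pics/w1c.png',cv2.resize(p[95:235,190:300,::-1],None,fx=4.2,fy=4.2,interpolation=cv2.INTER_CUBIC))
E
```

```text
108 238 255 [[435.2, 63.5], [454.3, 65.8]] 16.3
113 237 255 [[434.7, 58.1], [455.0, 60.6]] 16.5
118 237 255 [[435.3, 52.9], [455.6, 55.3]] 16.3
123 237 254 [[435.9, 47.6], [455.2, 49.9]] 16.5
128 237 254 [[436.5, 42.2], [455.9, 44.6]] 16.6
133 236 254 [[436.0, 36.7], [456.5, 39.2]] 15.9
138 236 253 [[436.6, 31.3], [456.1, 33.7]] 16.8
143 236 253 [[437.2, 25.9], [456.8, 28.3]] 16.5
148 236 253 [[437.8, 20.4], [457.5, 22.8]] 16.6
153 235 252 [[437.3, 14.8], [457.1, 17.2]] 16.6
158 235 252 [[437.9, 9.2], [457.7, 11.6]] 16.8
163 235 252 [[438.5, 3.6], [458.4, 6.1]] 16.5
168 235 252 [[439.2, -2.0], [459.1, 0.5]] 17.1
173 234 251 [[438.7, -7.8], [458.7, -5.3]] 16.5
178 234 251 [[439.3, -13.5], [459.4, -11.1]] 16.9
183 234 251 [[439.9, -19.3], [460.1, -16.8]] 16.8
188 234 250 [[440.5, -25.1], [459.7, -22.7]] 16.4
193 202 253 [[404.9, -35.3], [463.8, -28.2]] 16.3
198 202 281 [[405.4, -41.3], [496.3, -30.2]] 16.8
203 201 281 [[404.7, -47.4], [497.2, -36.1]] 16.9
208 201 280 [[405.2, -53.4], [496.9, -42.2]] 16.5
213 201 279 [[405.7, -59.5], [496.6, -48.4]] 16.7
218 201 279 [[406.2, -65.6], [497.5, -54.4]] 16.6
((447.2475891113281, 23.104509353637695), (19.960886001586914, 88.28047943115234), 3.4514708518981934) [[434.62787   66.563835]
 [439.94263  -21.55652 ]
 [459.8673   -20.354816]
 [454.55255   67.76554 ]]
```

View pics/w1c.png

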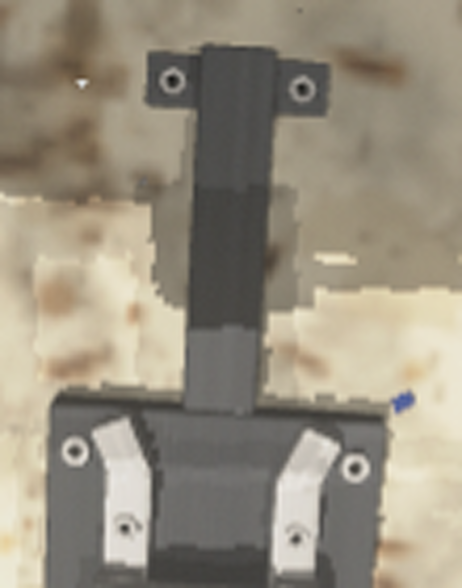

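```bash
python3 -m crank '[[[0,-0.02,0,0,255],[0,-0.035,0,0,255],[0,-0.03,0,0,255],[0.03,0,-0.013,0,255],[0.05,0,-0.022,0,255],[0.055,0,-0.024,0,255],[0.055,0,-0.024,0,255],[0.0442,0,-0.018,0,255]]]' 25;python3 -m crank '[[[0.02,0,-0.0085,0,255],[0,0,0,8.6,255],[0,0,0,0,255],[0,0,0,0,255],[0,0,0,0,255],[0,0,0,0,255],[0,0,0,0,255],[0,0,0,0,255]]]'; python3 -c "
from h import *
o=st();m=R.from_quat(o['ee_rot']);print(m.inv().apply(np.array([.4470,.0283,.0240])-o['tcp_pos']))"
```

```text
t: 8.3
tcp_pos: [0.4499, 0.0474, 0.1152]
ee_rot: [0.55, -0.444, 0.445, -0.549]
contact_force: [0.5, -0.9, -0.2]
opening: 0.0297
t: 9.3
tcp_pos: [0.4467, 0.0283, 0.1145]
ee_rot: [0.515, -0.484, 0.484, -0.515]
contact_force: [1.5, 1.1, -2.0]
opening: 0.0298
t 9.3 tcp [0.4467 0.0283 0.1145] x [ 0.061 -0.998 -0.   ] y [-0. -0. -1.] z [ 0.998  0.061 -0.   ] F [ 1.5  1.1 -2. ] T [ 0.01 -0.1   0.01] op 0.0298 q7 -0.29
[-1.77555651e-05  9.05026981e-02  3.40846710e-04]
```

```bash
python3 -m crank '[[[0,0.03,0,0,255],[0,0.03,0,0,255],[0,0.02,0,0,255],[0,0.007,0,0,255],[0,0.0035,0,0,255],[0,0,0,0,255],[0,0,0,0,110],[0,0,0,0,110]]]'; python3 -c "
from h import *
st()"
```

```text
t: 10.3
tcp_pos: [0.4471, 0.0281, 0.0245]
ee_rot: [-0.515, 0.484, -0.485, 0.515]
contact_force: [-0.2, -0.0, 0.3]
opening: 0.0426
t 10.3 tcp [0.4471 0.0281 0.0245] x [ 0.061 -0.998  0.   ] y [ 0.001 -0.    -1.   ] z [0.998 0.061 0.001] F [-0.2 -0.   0.3] T [-0.06 -0.07 -0.06] op 0.0426 q7 -0.46
```

```bash
python3 -m crank '[[[0,0,0,0,110],[0,-0.03,0,0,110],[0,-0.05,0,0,110],[0,-0.05,0,0,110],[0.03,-0.05,0,0,110],[0.05,-0.035,0,0,110],[0.05,0,0,0,110],[0.04,0,0,0,110]]]'; python3 -m crank '[[[0,0,0,0,110],[0,0,0,0,110],[0,0,0,0,110],[0,0,0,0,110],[0,0,0,0,110],[0,0,0,0,110],[0,0,0,0,110],[0,0,0,0,110]]]' ; python3 - <<'E'
from h import *
st();c=env.calibration("wrist");p,d=env.snapshot("wrist");np.savez('pics/w4.npz',p=p,d=d,**c)
cv2.imwrite('pics/w4.png',cv2.resize(p[:250,150:350,::-1],None,fx=2.4,fy=2.4,interpolation=cv2.INTER_CUBIC))
E
```

```text
t: 11.3
tcp_pos: [0.457, -0.144, 0.2396]
ee_rot: [0.515, -0.484, 0.486, -0.514]
contact_force: [0.8, -0.1, 0.6]
opening: 0.0492
t: 12.3
tcp_pos: [0.457, -0.1414, 0.239]
ee_rot: [0.515, -0.484, 0.485, -0.515]
contact_force: [0.5, 0.4, 0.7]
opening: 0.0494
t 12.3 tcp [ 0.457  -0.1414  0.239 ] x [ 0.061 -0.998  0.   ] y [ 0. -0. -1.] z [0.998 0.061 0.   ] F [0.5 0.4 0.7] T [-0.01 -0.1  -0.01] op 0.0494 q7 0.19
```

View pics/w4.png

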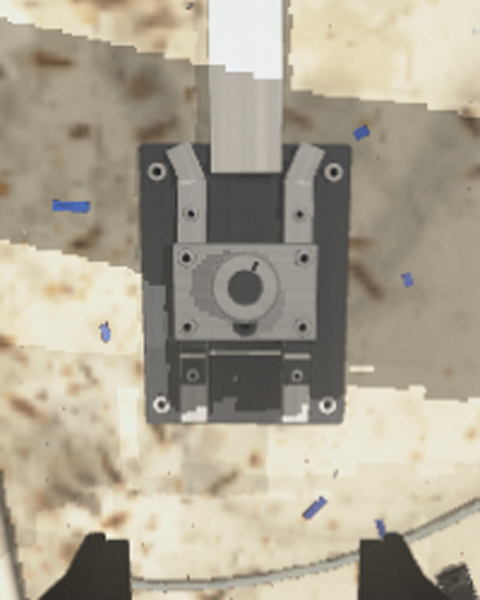

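```bash
cat >> h.py <<'E'
F=np.array([.0610,-.9981,0]);L=np.array([.9981,.0610,0]);O=np.array([.4510,-.0376,0])
def load(n):
    f=np.load(f'pics/{n}.npz');return f['p'],f['d'],{k:f[k] for k in("camera_matrix","dist_coeffs","eye","attitude")}
def jig(c,px,z):
    W=onz(c,px,z)-O;return np.c_[W@F,-(W@L)]*1000   # jig y to the left of feed
def patch(p,c,x0,x1,y0,y1,z,s=4):   # rectified patch at height z, jig mm, s px/mm
    xs=np.arange(x0,x1,1/s);ys=np.arange(y0,y1,1/s);X,Y=np.meshgrid(xs,ys,indexing='ij')
    W=O+X.ravel()[:,None]/1000*F-Y.ravel()[:,None]/1000*L+[0,0,z]
    q=proj(c,W).astype(np.float32).reshape(*X.shape,2)
    return xs,ys,cv2.remap(p,q[...,0],q[...,1],cv2.INTER_LINEAR)
E
python3 - <<'E'
from h import *
p,d,c=load('w4')
def prof(x0,x1,y0,y1,z):
    xs,ys,a=patch(p,c,x0,x1,y0,y1,z,2);g=a.mean(2).mean(1);print((x0,x1,y0,y1,z),' '.join(f'{x:g}:{v:.0f}' for x,v in zip(xs,g)))
prof(76,104,-26,-19,.026);prof(76,104,19,26,.026);prof(76,104,-12,12,.016)
prof(-4,14,-10,10,.028);prof(28,38,-27,27,.042);prof(70,80,-27,27,.042);prof(104,120,-26,-19,.026)
g=cv2.cvtColor(p,cv2.COLOR_RGB2GRAY)
xs,ys,a=patch(g,c,-20,0,-25,25,.028,2);print('bar y',' '.join(f'{y:g}:{v:.0f}' for y,v in zip(ys,a.mean(0)) if 10<abs(y)<22))
xs,ys,a=patch(g,c,25,75,-25,25,.081,8)
cs=cv2.HoughCircles(cv2.GaussianBlur(a,(0,0),4),cv2.HOUGH_GRADIENT,1,100,param1=60,param2=20,minRadius=85,maxRadius=125);print([(xs[int(q[1])],ys[int(q[0])],q[2]/8) for q in cs[0]])
cv2.imwrite('pics/head.png',a)
E
```

```text
(76, 104, -26, -19, 0.026) 76:94 76.5:73 77:72 77.5:75 78:76 78.5:77 79:77 79.5:77 80:77 80.5:78 81:86 81.5:105 82:125 82.5:141 83:153 83.5:136 84:119 84.5:100 85:81 85.5:78 86:77 86.5:77 87:78 87.5:79 88:80 88.5:85 89:95 89.5:104 90:109 90.5:113 91:103 91.5:94 92:96 92.5:99 93:100 93.5:101 94:97 94.5:90 95:92 95.5:106 96:120 96.5:135 97:148 97.5:148 98:148 98.5:148 99:148 99.5:148 100:148 100.5:148 101:148 101.5:148 102:148 102.5:148 103:148 103.5:148
(76, 104, 19, 26, 0.026) 76:98 76.5:78 77:76 77.5:78 78:77 78.5:76 79:73 79.5:70 80:69 80.5:69 81:74 81.5:92 82:108 82.5:119 83:128 83.5:107 84:85 84.5:77 85:71 85.5:69 86:69 86.5:69 87:70 87.5:71 88:74 88.5:78 89:84 89.5:89 90:90 90.5:91 91:85 91.5:80 92:82 92.5:86 93:86 93.5:86 94:83 94.5:78 95:80 95.5:92 96:102 96.5:113 97:122 97.5:122 98:122 98.5:122 99:122 99.5:122 100:122 100.5:122 101:122 101.5:122 102:122 102.5:122 103:122 103.5:122
(76, 104, -12, 12, 0.016) 76:130 76.5:120 77:103 77.5:81 78:70 78.5:70 79:70 79.5:69 80:69 80.5:72 81:75 81.5:91 82:109 82.5:117 83:122 83.5:110 84:84 84.5:67 85:67 85.5:67 86:67 86.5:67 87:67 87.5:
[... 1009 characters left out ...]
10:206 110.5:215 111:224 111.5:221 112:209 112.5:194 113:168 113.5:150 114:168 114.5:187 115:199 115.5:211 116:215 116.5:216 117:217 117.5:218 118:218 118.5:219 119:219 119.5:220
bar y -21.5:124 -21:119 -20.5:114 -20:109 -19.5:106 -19:105 -18.5:105 -18:107 -17.5:108 -17:109 -16.5:110 -16:108 -15.5:110 -15:125 -14.5:141 -14:158 -13.5:171 -13:174 -12.5:176 -12:176 -11.5:176 -11:176 -10.5:176 10.5:178 11:177 11.5:176 12:174 12.5:173 13:173 13.5:173 14:175 14.5:167 15:137 15.5:115 16:110 16.5:107 17:108 17.5:109 18:109 18.5:108 19:107 19.5:106 20:107 20.5:109 21:116 21.5:124Traceback (most recent call last):
  File "<stdin>", line 10, in <module>
TypeError: 'NoneType' object is not subscriptable
```

```bash
python3 - <<'E'
from h import *
p,d,c=load('w4');g=cv2.cvtColor(p,cv2.COLOR_RGB2GRAY)
for n,(a0,a1,z) in {'bridge':(45,68,.042),'plate':(92,108,.016)}.items():
    xs,ys,a=patch(g,c,a0,a1,-50,50,z,2);q=a.astype(float).mean(0)
    gr=np.abs(np.gradient(cv2.GaussianBlur(q[None],(0,0),1)[0]));i=[k for k in range(2,len(q)-2) if gr[k]==gr[k-2:k+3].max() and gr[k]>5];print(n,[(float(ys[k]),round(gr[k])) for k in i])
v,u=np.mgrid[0:384,0:512];rr=ray(c,np.c_[u.ravel(),v.ravel()]);fz=R.from_quat(c["attitude"]).inv().apply(rr)[:,2]
P=(c["eye"]+rr*(d.ravel()/fz)[:,None]).reshape(384,512,3);h=P[...,2]
m=(h>.068)&(h<.095)&(v<200)&(abs(u-252)<60)
k,l,s,ce=cv2.connectedComponentsWithStats(m.astype(np.uint8));i=1+s[1:,4].argmax();print(s[i],ce[i],'z',np.percentile(h[l==i],[10,50,90]))
q=np.argwhere(l==i)[:,::-1]
zt=np.median(h[l==i]);J=jig(c,q,zt);print('head',J.mean(0),cv2.minEnclosingCircle(J.astype(np.float32)),zt)
o=(np.array([.4471,.0281,0])-O);print('tcp at release jig',o@F*1000,-(o@L)*1000)
E
```

```text
bridge [(-42.0, 12), (-29.0, 17), (-6.0, 7), (7.5, 7), (30.0, 18), (33.5, 8), (43.5, 25)]
plate [(-45.5, 20), (-36.0, 5), (-29.0, 11), (-16.5, 8), (17.5, 9), (30.5, 7), (36.0, 11), (40.5, 5), (47.0, 21)]
[237 104  31  31 722] [251.86149584 119.18698061] z [0.08034467 0.08159983 0.08254615]
head [49.90462195  0.49428393] ((50.026248931884766, 0.4680943191051483), 13.509736061096191) 0.08159982852237982
tcp at release jig -65.81307000000001 -0.11510999999998608
```

```bash
python3 -m crank '[[[-0.045,0,0,0,110],[-0.06,0,0,0,110],[-0.06,0.02,0,0,110],[-0.05,0.045,0,0,110],[-0.01,0.045,0,0,110],[0,0.045,0,0,110],[0,0.02,0,0,110],[0,0,0,0,110]]]' 20; python3 -c "
from h import *
o=st();m=R.from_quat(o['ee_rot']);print(m.inv().apply(np.array([.4433,.0832,.031])-o['tcp_pos']))"
```

```text
t: 13.35
tcp_pos: [0.4426, 0.0792, 0.0665]
ee_rot: [0.516, -0.485, 0.483, -0.515]
contact_force: [-0.6, -0.1, 1.1]
opening: 0.0493
t 13.35 tcp [0.4426 0.0792 0.0665] x [ 0.062 -0.998 -0.001] y [-0.003  0.001 -1.   ] z [ 0.998  0.062 -0.003] F [-0.6 -0.1  1.1] T [-0.03 -0.15 -0.02] op 0.0493 q7 -0.54
[-0.0039475   0.03548906  0.00099432]
```

```bash
python3 -m crank '[[[0,0,0,0,110],[0,0,0,0,110],[0,0.017,0,0,110],[0,0.016,0,0,110],[0,0,0,0,110],[0,0,0,0,110],[0,0,0,0,110],[0,0,0,0,110]]]' 20; python3 -c "
from h import *
o=st();m=R.from_quat(o['ee_rot']);print(m.inv().apply(np.array([.4433,.0832,.031])-o['tcp_pos']))"
```

```text
t: 14.35
tcp_pos: [0.4438, 0.0789, 0.0347]
ee_rot: [-0.515, 0.484, -0.485, 0.515]
contact_force: [0.2, 0.5, -0.8]
opening: 0.0496
t 14.35 tcp [0.4438 0.0789 0.0347] x [ 0.061 -0.998  0.   ] y [ 0.001 -0.    -1.   ] z [0.998 0.061 0.001] F [ 0.2  0.5 -0.8] T [-0.05 -0.09 -0.  ] op 0.0496 q7 -0.6
[-0.00436319  0.00373244 -0.00028316]
```

```bash
python3 -m crank '[[[-0.004,0.0035,-0.0003,0,110],[0,0,0,0,110],[0,0,0,0,110],[0,0,0,0,255],[0,0,0,0,255],[0,0,0,0,255],[0,0,0,0,255],[0,0,0,0,255]]]' 20; python3 -c "
from h import *
st()"
```

```text
t: 15.35
tcp_pos: [0.4431, 0.0828, 0.031]
ee_rot: [0.515, -0.484, 0.485, -0.515]
contact_force: [0.3, 0.3, 0.5]
opening: 0.0299
t 15.35 tcp [0.4431 0.0828 0.031 ] x [ 0.061 -0.998  0.   ] y [ 0. -0. -1.] z [0.998 0.061 0.   ] F [0.3 0.3 0.5] T [-0.07 -0.1   0.02] op 0.0299 q7 -0.61
```

```bash
python3 -m crank '[[[0.005,0,0,0,255],[0.01,0,0,0,255],[0.01,0,0,0,255],[0.01,0,0,0,255],[0.01,0,0,0,255],[0.01,0,0,0,255],[0.005,0,0,0,255],[0,0,0,0,255]]]'; python3 -c "
from h import *
o=st();print((o['tcp_pos']-[.4431,.0828,.031])@F*1000)"
```

```text
t: 16.35
tcp_pos: [0.4468, 0.0222, 0.031]
ee_rot: [0.515, -0.485, 0.485, -0.515]
contact_force: [0.2, -1.4, 0.7]
opening: 0.03
t 16.35 tcp [0.4468 0.0222 0.031 ] x [ 0.06  -0.998  0.001] y [ 0.    -0.001 -1.   ] z [ 0.998  0.06  -0.   ] F [ 0.2 -1.4  0.7] T [-0.4  -0.12  0.02] op 0.03 q7 -0.47
60.74712839781324
```

```bash
python3 -m crank '[[[0.006,0,0,0,255],[0.006,0,0,0,255],[0.0035,0,0,0,255],[0.0015,0,0,0,255],[0,0,0,0,255],[0,0,0,0,255],[0,0,0,0,255],[0,0,0,0,255]]]'; python3 -c "
from h import *
o=st();print((o['tcp_pos']-[.4431,.0828,.031])@F*1000)"
```

```text
t: 17.35
tcp_pos: [0.4478, 0.0058, 0.031]
ee_rot: [0.515, -0.484, 0.485, -0.515]
contact_force: [0.2, -2.2, 1.4]
opening: 0.0297
t 17.35 tcp [0.4478 0.0058 0.031 ] x [ 0.061 -0.998  0.   ] y [ 0. -0. -1.] z [ 0.998  0.061 -0.   ] F [ 0.2 -2.2  1.4] T [-0.44 -0.24  0.04] op 0.0297 q7 -0.44
77.18083148205399
```

```bash
python3 -m crank '[[[0,0,0,0,110],[0,0,0,0,110],[0,0,0,0,110],[0,-0.03,0,0,110],[0,-0.045,0,0,110],[0,-0.045,0,0,110],[0.01,-0.045,0,0,110],[0.04,-0.043,0,0,110]]]'; python3 -m crank '[[[0.05,0,0,0,110],[0.045,0,0,0,110],[0.005,0,0,0,110],[0,0,0,0,110],[0,0,0,0,110],[0,0,0,0,110],[0,0,0,0,110],[0,0,0,0,110]]]' ; python3 - <<'E'
from h import *
st();c=env.calibration("wrist");p,d=env.snapshot("wrist");np.savez('pics/w5.npz',p=p,d=d,**c)
g=cv2.cvtColor(p,cv2.COLOR_RGB2GRAY)
def pr(n,x0,x1,y0,y1,z):
    xs,ys,a=patch(g,c,x0,x1,y0,y1,z,2);print(n,' '.join(f'{x:g}:{v:.0f}' for x,v in zip(xs,a.mean(1))))
pr('L',79,88,-26,-19,.026);pr('R',79,88,19,26,.026);pr('bar',76,90,-11,11,.028)
pr('bar-',78,88,-12,-6,.028);pr('bar+',78,88,6,12,.028)
_,ys,a=patch(g,c,-10,20,-22,22,.028,2);print('sides',' '.join(f'{y:g}:{v:.0f}' for y,v in zip(ys,a.mean(0)) if 12<abs(y)<20))
cv2.imwrite('pics/w5.png',cv2.resize(p[:200,170:335,::-1],None,fx=3,fy=3,interpolation=cv2.INTER_CUBIC))
E
```

```text
t: 18.35
tcp_pos: [0.4508, -0.0423, 0.2403]
ee_rot: [0.516, -0.483, 0.483, -0.516]
contact_force: [1.3, -2.1, -0.6]
opening: 0.0494
t: 19.35
tcp_pos: [0.4569, -0.1435, 0.239]
ee_rot: [0.515, -0.484, 0.485, -0.515]
contact_force: [0.4, -1.0, 0.4]
opening: 0.0495
t 19.35 tcp [ 0.4569 -0.1435  0.239 ] x [ 0.061 -0.998  0.   ] y [ 0. -0. -1.] z [0.998 0.061 0.   ] F [ 0.4 -1.   0.4] T [-0.01 -0.12  0.01] op 0.0495 q7 0.15
L 79:79 79.5:79 80:79 80.5:79 81:87 81.5:107 82:126 82.5:144 83:155 83.5:138 84:120 84.5:101 85:82 85.5:80 86:79 86.5:79 87:80 87.5:81
R 79:80 79.5:79 80:77 80.5:75 81:80 81.5:98 82:116 82.5:128 83:138 83.5:112 84:86 84.5:78 85:71 85.5:70 86:71 86.5:71 87:71 87.5:72
bar 76:150 76.5:156 77:160 77.5:164 78:168 78.5:172 79:172 79.5:172 80:172 80.5:173 81:163 81.5:152 82:124 82.5:90 83:74 83.5:70 84:68 84.5:68 85:69 85.5:69 86:69 86.5:69 87:70 87.5:70 88:70 88.5:70 89:70 89.5:70
bar- 78:171 78.5:171 79:171 79.5:171 80:170 80.5:168 81:156 81.5:141 82:114 82.5:82 83:69 83.5:66 84:66 84.5:68 85:69 85.5:68 86:69 86.5:69 87:70 87.5:69
bar+ 78:168 78.5:172 79:171 79.5:171 80:172 80.5:173 81:166 81.5:157 82:130 82.5:98 83:79 83.5:72 84:68 84.5:69 85:69 85.5:69 86:69 86.5:69 87:69 87.5:70
sides -19.5:136 -19:133 -18.5:130 -18:128 -17.5:124 -17:116 -16.5:108 -16:96 -15.5:86 -15:81 -14.5:78 -14:110 -13.5:147 -13:161 -12.5:171 12.5:171 13:171 13.5:170 14:170 14.5:170 15:163 15.5:148 16:121 16.5:88 17:81 17.5:99 18:111 18.5:115 19:121 19.5:126
```

View pics/w5.png

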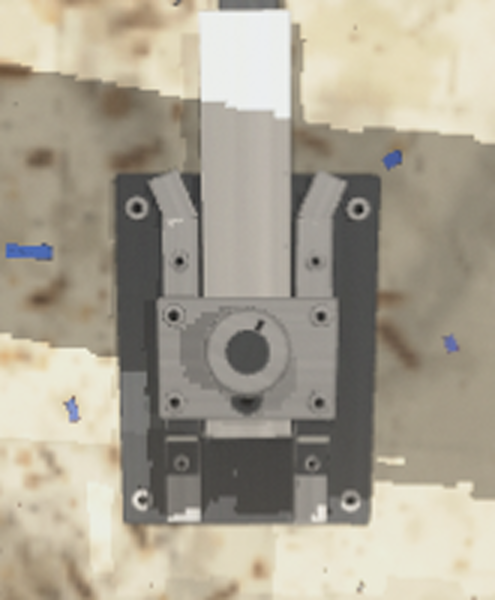

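The bar's front edge (w5 crop y≈437) sits 0.75 mm short of the line, and the bar lies flat in the channel. Next I take the screw head: pre-rotate anticlockwise and position above it.

```bash
python3 -m crank '[[[-0.026,0,0,0,110],[-0.03,0,0,0,110],[0,0,0,-10,110],[0,0,0,-10,110],[0,0,0,-10,110],[0,0,0,-10,110],[0,0,0,-10,110],[0,0,0,-10,110]]]';python3 -m crank '[[[0,0.02,0,-10,110],[0,0.02,0,-10,110],[0,0.025,0,-10,110],[0,0.025,0,-10,110],[0,0.02,0,-10,110],[0,0,0,-10,110],[0,0,0,0,110],[0,0,0,0,110]]]'; python3 -c "
from h import *
o=st();m=R.from_quat(o['ee_rot']);print(m.inv().apply(np.array([.4538,-.0875,.0755])-o['tcp_pos']))"
```

```text
t: 20.4
tcp_pos: [0.4535, -0.0878, 0.239]
ee_rot: [0.689, -0.16, 0.16, -0.689]
contact_force: [0.9, 0.7, 0.0]
opening: 0.0495
t: 21.4
tcp_pos: [0.4536, -0.0879, 0.1292]
ee_rot: [0.678, 0.202, -0.202, -0.677]
contact_force: [0.2, 0.5, -0.4]
opening: 0.0492
t 21.4 tcp [ 0.4536 -0.0879  0.1292] x [0.836 0.548 0.   ] y [ 0. -0. -1.] z [-0.548  0.836 -0.   ] F [ 0.2  0.5 -0.4] T [ 0.13 -0.13 -0.03] op 0.0492 q7 1.89
[0.00034801 0.05369176 0.00029187]
```

```bash
python3 -m crank '[[[0.0003,0.02,0.0003,0,110],[0,0.02,0,0,110],[0,0.0137,0,0,110],[0,0,0,0,110],[0,0,0,0,110],[0,0,0,0,255],[0,0,0,0,255],[0,0,0,0,255]]]' 45; python3 -c "
from h import *
for i in range(3):o=st()"
```

```text
t: 22.4
tcp_pos: [0.4536, -0.0875, 0.0754]
ee_rot: [0.677, 0.204, -0.204, -0.677]
contact_force: [0.3, -0.6, 0.7]
opening: 0.027
t 22.4 tcp [ 0.4536 -0.0875  0.0754] x [0.834 0.552 0.   ] y [ 0. -0. -1.] z [-0.552  0.834 -0.   ] F [ 0.3 -0.6  0.7] T [ 0.23 -0.02  0.02] op 0.027 q7 1.83
t 22.4 tcp [ 0.4536 -0.0875  0.0754] x [0.834 0.552 0.   ] y [ 0. -0. -1.] z [-0.552  0.834 -0.   ] F [ 0.3 -0.6  0.7] T [ 0.23 -0.02  0.02] op 0.027 q7 1.83
t 22.4 tcp [ 0.4536 -0.0875  0.0754] x [0.834 0.552 0.   ] y [ 0. -0. -1.] z [-0.552  0.834 -0.   ] F [ 0.3 -0.6  0.7] T [ 0.23 -0.02  0.02] op 0.027 q7 1.83
```

```bash
python3 -m crank '[[[0,0,0,0,255],[0,0.0002,0,8,255],[0,0.0002,0,10,255],[0,0.0002,0,10,255],[0,0.0002,0,10,255],[0,0.0002,0,10,255],[0,0.0002,0,10,255],[0,0.0002,0,10,255]]]' 45; python3 -c "
from h import *
st()"; python3 -m crank '[[[0,0.0002,0,8,255],[0,0.0002,0,8,255],[0,0.0002,0,8,255],[0,0,0,0,255],[0,0,0,0,255],[0,0,0,0,255],[0,0,0,0,255],[0,0,0,0,255]]]'; python3 -c "
from h import *
st()"
```

```text
t: 23.4
tcp_pos: [0.4534, -0.0861, 0.0739]
ee_rot: [-0.674, 0.211, -0.211, 0.675]
contact_force: [-2.0, 5.6, 1.8]
opening: 0.025
t 23.4 tcp [ 0.4534 -0.0861  0.0739] x [ 0.822 -0.57  -0.001] y [-0.     0.001 -1.   ] z [0.57  0.822 0.001] F [-2.   5.6  1.8] T [1.24 0.36 0.12] op 0.025 q7 0.78
t: 24.4
tcp_pos: [0.4536, -0.0858, 0.0733]
ee_rot: [-0.617, 0.345, -0.345, 0.618]
contact_force: [-1.2, 6.7, 2.6]
opening: 0.0246
t 24.4 tcp [ 0.4536 -0.0858  0.0733] x [ 0.524 -0.852 -0.001] y [-0.     0.002 -1.   ] z [0.852 0.524 0.001] F [-1.2  6.7  2.6] T [ 1.38  0.18 -0.09] op 0.0246 q7 0.4
```

```bash
python3 - <<'E'
from h import *
c=env.calibration("wrist");p,d=env.snapshot("wrist");np.savez('pics/w6.npz',p=p,d=d,**c)
o=st()
print('tcp px',proj(c,o['tcp_pos']),'head px',proj(c,O+F*.05-L*.0003+[0,0,.0785]))
cv2.imwrite('pics/w6.png',cv2.resize(p[60:360,130:380,::-1],None,fx=2,fy=2,interpolation=cv2.INTER_CUBIC))
E
```

```text
t 24.45 tcp [ 0.4537 -0.0858  0.0733] x [ 0.523 -0.852 -0.001] y [ 0.     0.002 -1.   ] z [0.852 0.523 0.001] F [-1.1  6.5  2.8] T [ 1.35  0.19 -0.03] op 0.0247 q7 0.4
tcp px [[253.5691054  256.19099361]] head px [[251.88076551 264.19940094]]
```

View pics/w6.png

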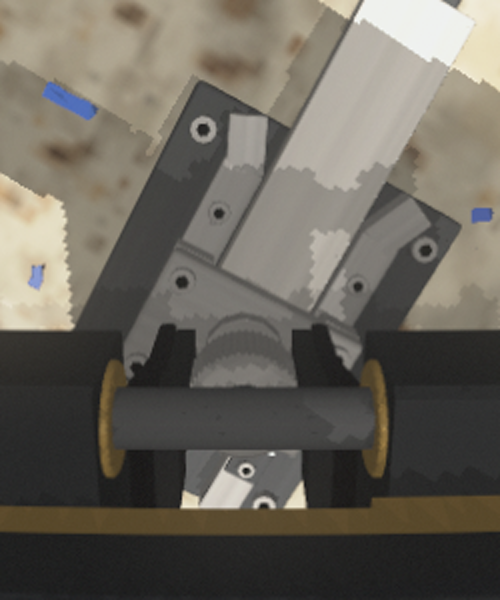

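The head sits between the pads at w6 crop (245,360), roughly centred. A 6.7 N side load shows the tool axis is about 2 mm off along -y, so I'll correct that and keep turning in small steps, watching the torque.

```bash
python3 -m crank '[[[-0.0017,0,0.001,0,255],[0,0,0,0,255],[0,0,0,0,255],[0,0,0,0,255],[0,0.0002,0,7,255],[0,0.0002,0,7,255],[0,0.0002,0,7,255],[0,0.0002,0,7,255]]]' 45; python3 -c "
from h import *
st()"; python3 -m crank '[[[0,0,0,0,255],[0,0,0,0,255],[0,0,0,0,255],[0,0,0,0,255],[0,0.0001,0,4,255],[0,0.0001,0,4,255],[0,0.0001,0,4,255],[0,0.0001,0,4,255]]]'; python3 -c "
from h import *
for i in range(8):
    if i: env.snapshot('top')
    o=env.get_obs();print(np.round(o['torque'],3),o['joint_efforts'][6].round(3))
st()"
```

```text
t: 25.45
tcp_pos: [0.454, -0.0854, 0.0727]
ee_rot: [-0.514, 0.485, -0.486, 0.514]
contact_force: [1.4, 0.2, 2.4]
opening: 0.0246
t 25.45 tcp [ 0.454  -0.0854  0.0727] x [ 0.057 -0.998  0.   ] y [ 0.001 -0.    -1.   ] z [0.998 0.057 0.001] F [1.4 0.2 2.4] T [ 0.2  -0.15  0.17] op 0.0246 q7 -0.06
t: 26.45
tcp_pos: [0.4542, -0.0854, 0.0723]
ee_rot: [0.442, -0.551, 0.552, -0.443]
contact_force: [4.2, 0.9, 3.1]
opening: 0.0246
[ 0.226 -0.815  0.091] 0.999
[ 0.183 -0.921  0.036] 0.802
[ 0.169 -0.952 -0.034] -0.966
[ 0.229 -1.003 -0.07 ] -0.41
[ 0.249 -1.1   -0.012] -0.089
[ 0.195 -1.156  0.004] 0.027
[ 0.237 -1.158 -0.015] 0.095
[ 0.243 -1.224  0.005] 0.066
t 26.8 tcp [ 0.4541 -0.0855  0.0723] x [-0.215 -0.977 -0.   ] y [ 0.001 -0.    -1.   ] z [ 0.977 -0.215  0.001] F [5.6 1.8 2.2] T [ 0.24 -1.22  0.01] op 0.0244 q7 -0.32
```

```bash
python3 -m crank '[[[0,0,0.001,2,255],[0,0.0001,0,2,255],[0,0,0,2,255],[0,0.0001,0,2,255],[0,0,0,2,255],[0,0.0001,0,2,255],[0,0,0,2,255],[0,0.0001,0,2,255]]]' 45; python3 -c "
from h import *
st()
for i in range(4):
    env.snapshot('top')
    o=env.get_obs();print(np.round(o['torque'],3))
st()"
```

```text
t: 27.8
tcp_pos: [0.4545, -0.0855, 0.072]
ee_rot: [0.361, -0.608, 0.608, -0.361]
contact_force: [-0.2, 1.6, 11.0]
opening: 0.0248
t 27.8 tcp [ 0.4545 -0.0855  0.072 ] x [-0.478 -0.878  0.   ] y [-0. -0. -1.] z [ 0.878 -0.478 -0.   ] F [-0.2  1.6 11. ] T [ 0.33 -0.13  0.14] op 0.0248 q7 -0.59
[ 0.41  -0.176  0.074]
[ 0.406 -0.102  0.042]
[ 0.401 -0.167  0.061]
[ 0.326 -0.179  0.008]
t 28.0 tcp [ 0.4545 -0.0856  0.0721] x [-0.477 -0.879  0.   ] y [-0. -0. -1.] z [ 0.879 -0.477 -0.   ] F [-0.1  1.1 10.5] T [ 0.33 -0.18  0.01] op 0.0246 q7 -0.59
```

```bash
python3 -m crank '[[[0,0,0,2,255],[0,0,0,2,255],[0,0,0,2,255],[0,0,0,2,255],[0,0,0,2,255],[0,0,0,2,255],[0,0,0,2,255],[0,0,0,2,255]]]' 45; python3 -c "
from h import *
st()
for i in range(3):
    env.snapshot('top')
    o=env.get_obs();print(np.round(o['torque'],3))
st()"
```

```text
t: 29.0
tcp_pos: [0.4547, -0.0857, 0.072]
ee_rot: [0.273, -0.652, 0.652, -0.273]
contact_force: [2.1, 1.2, 7.5]
opening: 0.0247
t 29.0 tcp [ 0.4547 -0.0857  0.072 ] x [-0.702 -0.713  0.   ] y [ 0. -0. -1.] z [ 0.713 -0.702  0.   ] F [2.1 1.2 7.5] T [ 0.21 -0.46  0.19] op 0.0247 q7 -0.85
[ 0.251 -0.552  0.113]
[ 0.219 -0.472  0.063]
[ 0.265 -0.51   0.073]
t 29.15 tcp [ 0.4547 -0.0857  0.072 ] x [-0.701 -0.713  0.   ] y [ 0. -0. -1.] z [ 0.713 -0.701  0.   ] F [2.8 1.1 7.2] T [ 0.27 -0.51  0.07] op 0.0248 q7 -0.85
```

```bash
python3 -m crank '[[[0,0,0,1.5,255],[0,0,0,1.5,255],[0,0,0,1.5,255],[0,0,0,1.5,255],[0,0,0,1.5,255],[0,0,0,1.5,255],[0,0,0,1.5,255],[0,0,0,1.5,255]]]' 45; python3 -c "
from h import *
st()
for i in range(3):
    env.snapshot('top')
    o=env.get_obs();print(np.round(o['torque'],3))
st()"
```

```text
t: 30.15
tcp_pos: [0.4548, -0.0858, 0.0719]
ee_rot: [0.203, -0.677, 0.677, -0.204]
contact_force: [3.4, -0.2, 5.1]
opening: 0.0248
t 30.15 tcp [ 0.4548 -0.0858  0.0719] x [-0.834 -0.551 -0.   ] y [ 0.001 -0.    -1.   ] z [ 0.551 -0.834  0.001] F [ 3.4 -0.2  5.1] T [ 0.08 -0.73  0.21] op 0.0248 q7 -1.05
[ 0.103 -0.754  0.165]
[ 0.104 -0.755  0.139]
[ 0.099 -0.748  0.119]
t 30.3 tcp [ 0.4548 -0.0858  0.0719] x [-0.834 -0.552 -0.   ] y [ 0.001 -0.    -1.   ] z [ 0.552 -0.834  0.001] F [2.9 0.5 5. ] T [ 0.1  -0.75  0.12] op 0.0249 q7 -1.05
```

```bash
python3 -m crank '[[[0,0,0,1.5,255],[0,0,0,1.5,255],[0,0,0,1.5,255],[0,0,0,1.5,255],[0,0,0,1,255],[0,0,0,1,255],[0,0,0,1,255],[0,0,0,1,255]]]' 45; python3 -c "
from h import *
st()
for i in range(4):
    env.snapshot('top')
    o=env.get_obs();print(np.round(o['torque'],3))
st()"
```

```text
t: 31.3
tcp_pos: [0.4548, -0.0859, 0.0719]
ee_rot: [0.143, -0.692, 0.693, -0.144]
contact_force: [4.5, -0.7, 3.9]
opening: 0.0247
t 31.3 tcp [ 0.4548 -0.0859  0.0719] x [-0.918 -0.398 -0.   ] y [ 0.001 -0.    -1.   ] z [ 0.398 -0.918  0.001] F [ 4.5 -0.7  3.9] T [-0.22 -1.03  0.19] op 0.0247 q7 -1.22
[-0.231 -1.104  0.191]
[-0.275 -1.086  0.19 ]
[-0.245 -1.051  0.14 ]
[-0.29  -1.094  0.127]
t 31.5 tcp [ 0.4548 -0.0859  0.0718] x [-0.917 -0.398 -0.   ] y [ 0.001 -0.    -1.   ] z [ 0.398 -0.917  0.001] F [ 5.3 -0.9  5. ] T [-0.29 -1.09  0.13] op 0.0244 q7 -1.22
```

```bash
python3 -m crank '[[[0,0,0,0,255],[0,0,0,0,255],[0,0,0,1,255],[0,0,0,1,255],[0,0,0,1,255],[0,0,0,1,255],[0,0,0,1,255],[0,0,0,1,255]]]' 45; python3 -c "
from h import *
st()
for i in range(5):
    env.snapshot('top')
    o=env.get_obs();print(np.round(o['torque'],3))
st()"
```

```text
t: 32.5
tcp_pos: [0.4548, -0.086, 0.0718]
ee_rot: [0.107, -0.699, 0.699, -0.108]
contact_force: [5.8, -1.1, 4.6]
opening: 0.0248
t 32.5 tcp [ 0.4548 -0.086   0.0718] x [-0.954 -0.3   -0.001] y [ 0.001 -0.001 -1.   ] z [ 0.3   -0.954  0.001] F [ 5.8 -1.1  4.6] T [-0.35 -1.2   0.27] op 0.0248 q7 -1.32
[-0.353 -1.128  0.209]
[-0.35  -1.151  0.203]
[-0.34  -1.181  0.164]
[-0.336 -1.135  0.113]
[-0.366 -1.219  0.169]
t 32.75 tcp [ 0.4549 -0.086   0.0718] x [-0.954 -0.3   -0.001] y [ 0.001 -0.    -1.   ] z [ 0.3   -0.954  0.001] F [ 6.3 -1.3  4.3] T [-0.37 -1.22  0.17] op 0.025 q7 -1.32
```

```bash
python3 -m crank '[[[0,0,0,0,255],[0,0,0,0,255],[0,0,0,0,255],[0,0,0,0,255],[0,0,0,1,255],[0,0,0,1,255],[0,0,0,1,255],[0,0,0,1,255]]]' 45; python3 -c "
from h import *
st()
for i in range(5):
    env.snapshot('top')
    o=env.get_obs();print(np.round(o['torque'],3))
st()"
```

```text
t: 33.75
tcp_pos: [0.4548, -0.0861, 0.0718]
ee_rot: [0.083, -0.702, 0.702, -0.083]
contact_force: [5.7, -2.0, 3.7]
opening: 0.0245
t 33.75 tcp [ 0.4548 -0.0861  0.0718] x [-0.973 -0.233 -0.001] y [ 0.001 -0.001 -1.   ] z [ 0.233 -0.973  0.001] F [ 5.7 -2.   3.7] T [-0.4  -1.18  0.26] op 0.0245 q7 -1.39
[-0.384 -1.206  0.184]
[-0.357 -1.243  0.136]
[-0.318 -1.196  0.173]
[-0.346 -1.221  0.135]
[-0.346 -1.215  0.234]
t 34.0 tcp [ 0.4548 -0.0861  0.0718] x [-0.972 -0.233 -0.001] y [ 0.001 -0.001 -1.   ] z [ 0.233 -0.972  0.001] F [ 5.5 -2.1  3.8] T [-0.35 -1.22  0.23] op 0.0249 q7 -1.39
```

```bash
python3 -m crank '[[[0,0,0,0,255],[0,0,0,0,255],[0,0,0,0,255],[0,0,0,0,255],[0,0,0,0,255],[0,0,0,1.3,255],[0,0,0,1.3,255],[0,0,0,1.4,255]]]' 45; python3 -c "
from h import *
st()
for i in range(5):
    env.snapshot('top')
    o=env.get_obs();print(np.round(o['torque'],3))
st()"
```

```text
t: 35.0
tcp_pos: [0.4548, -0.0861, 0.0718]
ee_rot: [0.058, -0.704, 0.705, -0.058]
contact_force: [5.0, -2.8, 3.0]
opening: 0.0246
t 35.0 tcp [ 0.4548 -0.0861  0.0718] x [-0.986 -0.164 -0.001] y [ 0.001 -0.001 -1.   ] z [ 0.164 -0.986  0.001] F [ 5.  -2.8  3. ] T [-0.47 -1.31  0.22] op 0.0246 q7 -1.46
[-0.407 -1.257  0.181]
[-0.401 -1.273  0.187]
[-0.424 -1.295  0.14 ]
[-0.457 -1.258  0.209]
[-0.402 -1.246  0.151]
t 35.25 tcp [ 0.4548 -0.0861  0.0718] x [-0.986 -0.165 -0.001] y [ 0.001 -0.001 -1.   ] z [ 0.165 -0.986  0.001] F [ 6.9 -3.1  3.7] T [-0.4  -1.25  0.15] op 0.0246 q7 -1.46
```

```bash
python3 -m crank '[[[0,0,0,0,110],[0,0,0,0,110],[0,0,0,0,110],[0,-0.02,0,0,110],[0,-0.03,0,0,110],[0,-0.03,0,-10,110],[0,-0.03,0,-10,110],[0,-0.03,0,-10,110]]]'; python3 -m crank '[[[0,-0.025,0,-10.5,110],[0,0,0,-10.5,110],[0,0,0,-10.5,110],[0,0,0,-10.5,110],[0,0,0,-10.5,110],[0.03,0,0,0,110],[0.026,0,0,0,110],[0,0,0,0,110]]]'; python3 -m crank '[[[0,0,0,0,110],[0,0,0,0,110],[0,0,0,0,110],[0,0,0,0,110],[0,0,0,0,110],[0,0,0,0,110],[0,0,0,0,110],[0,0,0,0,110]]]'; python3 - <<'E'
from h import *
st();c=env.calibration("wrist");p,d=env.snapshot("wrist");np.savez('pics/w7.npz',p=p,d=d,**c)
g=cv2.cvtColor(p,cv2.COLOR_RGB2GRAY)
def pr(n,x0,x1,y0,y1,z):
    xs,ys,a=patch(g,c,x0,x1,y0,y1,z,2);print(n,' '.join(f'{x:g}:{v:.0f}' for x,v in zip(xs,a.mean(1))))
pr('L',79,88,-26,-19,.026);pr('R',79,88,19,26,.026);pr('bar',78,88,-11,11,.028)
ims=[]
for n,z in(('w4',.0816),('w7',.078)):
    p,d,c=load(n);ims.append(patch(p[:,:,::-1].copy(),c,28,72,-22,22,z,8)[2])
    v,u=np.mgrid[0:384,0:512];rr=ray(c,np.c_[u.ravel(),v.ravel()]);fz=R.from_quat(c["attitude"]).inv().apply(rr)[:,2]
    h=(c["eye"]+rr*(d.ravel()/fz)[:,None])[:,2].reshape(384,512);q=proj(c,O+F*.05+[0,0,.08])[0].astype(int)
    print(n,'head z',h[q[1]-6:q[1]+7,q[0]-6:q[0]+7].mean())
cv2.imwrite('pics/heads.png',np.hstack(ims))
cv2.imwrite('pics/fin.png',np.vstack([np.hstack(ims),cv2.resize(load('w7')[0][:245,100:400,::-1],(704,400))[:, :]])[:])
E
```

```text
t: 36.25
tcp_pos: [0.454, -0.0855, 0.2123]
ee_rot: [-0.241, 0.665, -0.665, 0.24]
contact_force: [0.2, -0.4, 0.4]
opening: 0.0495
t: 37.25
tcp_pos: [0.4557, -0.1433, 0.236]
ee_rot: [0.508, -0.493, 0.492, -0.508]
contact_force: [-0.5, 0.1, -0.0]
opening: 0.0494
t: 38.25
tcp_pos: [0.4564, -0.1416, 0.2367]
ee_rot: [0.509, -0.491, 0.491, -0.509]
contact_force: [0.5, -0.6, 0.1]
opening: 0.0495
t 38.25 tcp [ 0.4564 -0.1416  0.2367] x [ 0.035 -0.999  0.   ] y [ 0. -0. -1.] z [0.999 0.035 0.   ] F [ 0.5 -0.6  0.1] T [-0.06 -0.07  0.06] op 0.0495 q7 0.22
L 79:79 79.5:79 80:79 80.5:80 81:84 81.5:100 82:128 82.5:150 83:161 83.5:158 84:115 84.5:78 85:79 85.5:78 86:79 86.5:79 87:79 87.5:79
R 79:80 79.5:78 80:76 80.5:76 81:77 81.5:91 82:112 82.5:125 83:132 83.5:123 84:92 84.5:71 85:71 85.5:71 86:71 86.5:71 87:70 87.5:70
bar 78:169 78.5:172 79:172 79.5:171 80:171 80.5:169 81:161 81.5:150 82:124 82.5:95 83:77 83.5:68 84:67 84.5:68 85:68 85.5:69 86:69 86.5:69 87:69 87.5:69
w4 head z 0.08363890307508835
w7 head z 0.08027953795876518
```

View pics/fin.png

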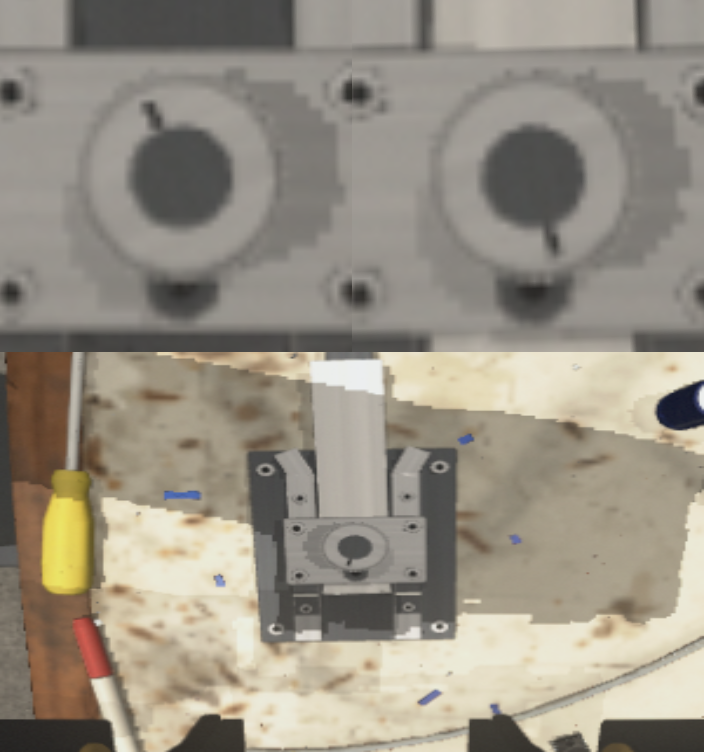

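```bash
python3 - <<'E'
from h import *
for n,zt in(('w4',.082),('w5',.082),('w7',.078)):
    p,d,c=load(n)
    v,u=np.mgrid[0:384,0:512];rr=ray(c,np.c_[u.ravel(),v.ravel()]);fz=R.from_quat(c["attitude"]).inv().apply(rr)[:,2]
    P=(c["eye"]+rr*(d.ravel()/fz)[:,None])
    J=np.c_[(P-O)@F,(P-O)@L]*1000;h=P[:,2]*1000
    r=np.hypot(J[:,0]-50,J[:,1]+.5);top=(r<11)&(h>70);rg=(r<12)&(r>7.5)&(h>70)
    br=(abs(J[:,0]-54)<18)&(abs(J[:,1])<28)&(r>20)&(h>35)&(h<50)&(abs(J[:,1])>17)&(abs(J[:,1])<28)
    bar=(J[:,0]>5)&(J[:,0]<30)&(abs(J[:,1])<10)&(h>10)&(h<40)
    print(n,'top',h[top].mean(),np.median(h[top]),'ring',np.median(h[rg]),rg.sum(),'bridge',np.median(h[br]),'bar/floor',np.median(h[bar]))
E
```

```text
w4 top 81.76929184657793 81.75111667845081 ring 81.68310637981746 359 bridge 42.808949505180436 bar/floor 16.40003547724345
w5 top 81.76446926453175 81.74562959317733 ring 81.60442740072554 361 bridge 42.85818405622213 bar/floor 28.427476448675048
w7 top 78.28692192204892 78.28184131194466 ring 78.11099456383863 353 bridge 42.75509889884399 bar/floor 28.4114441254803
```

```bash
python3 -c "
from cell import env
print(env.finish_job())"
```

```text
the job is handed in; nothing more can be done
None
```

I put the bar in the jig with its front edge on the scribed line, clamped it with the thumbscrew, and handed the job in at about 38 s. No verdict was returned.

- **Moves:** I lifted the bar from the far lane and set it down on the infeed with its front end in the mouth. I let go, took it again near the rear and slid it 77 mm. I let go again and turned the thumbscrew clockwise.
- **Bar position:** The last wrist view puts the front edge about 0.8 mm short of the line; the tolerance is 2.5 mm. It lies flat in the channel and did not move between the views before and after clamping.
- **Clamping torque:** While turning, torque rose from about 0.13 N m running to 0.22–0.27 N m, a rise of roughly 0.1–0.15. The readings are noisy by about ±0.04 N m. The last three tightening steps showed no clear further rise (0.27, 0.26, 0.22).
- **Clamp force:** I could not measure it directly. The head ended at or just below the height where its foot should meet the bar, which fits a seated screw.
- **Checks that disagreed:**
  - The gripper turned 204° but the black mark shows the head turned only about 172°, so the pads slipped or the screw sprang back on release.
  - The measured 3.5 mm drop of the head corresponds to 2.7 rad, against 3.0 rad from the mark.
  - I found the screw axis 2 mm off my first estimate and corrected for it while turning.
- **Surroundings:** The gripper was clear of everything at hand-in. I did not look at the U-channel or most of the bystanders again after the start; no unexpected contact forces appeared.

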